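# Set up three Buchner filtrations

### The job

Set up the three vacuum filtrations: first seat the loose rubber collar, narrow end down, in the neck of the one flask that has none, then lower each Buchner funnel from the blue rack, stem down, into the collar of the flask of its own size - small on small, medium on medium, large on large. Everything should sit straight and rest by its own weight alone: lower it gently, never press or drop it in so that it wedges, and leave the brown bottle and the little jar standing where they are.

Things in the scene. Friction and masses are not known exactly. Their poses are not given: they have to be found in the camera images.
- collar: Loose tapered black rubber collar, a cone open at both ends, 36 mm tall, about 35 g, standing narrow end down: outside 27 mm wide at the foot, 42 at the top; bore 17 at the foot, 32 at the top. Origin on the axis at the foot, z up. Seated in the medium flask, its foot is 18 below the neck's mouth (origin 122 above the table), 18 stand proud. Grasp its wide end's outside.
- funnel_small: The smallest of three white Buchner funnels: upright round cup 42 mm outside, 26 tall, wall 3.5, 8 deep inside to its plate; below it a cone 14 tall narrowing to a stem 8 thick (5 at its round tip), 45 long. About 60 g. Origin on the axis where cup meets cone: rim at z +26, stem tip at z -59. Starts upright in one of the rack's holes, origin 86 above the table. Grasp the cup across the row.
- funnel_medium: The middle-sized of three white Buchner funnels: upright round cup 54 mm outside, 32 tall, wall 4, 8 deep inside to its plate; below it a cone 18 tall narrowing to a stem 12 thick (9 at its round tip), 50 long. About 100 g. Origin on the axis where cup meets cone: rim at z +32, stem tip at z -68. Starts upright in one of the rack's holes, origin 91 above the table. Grasp the cup across the row.
- funnel_large: The largest of three white Buchner funnels: upright round cup 66 mm outside, 38 tall, wall 4.5, 8 deep inside to its plate; below it a cone 22 tall narrowing to a stem 15 thick (12 at its round tip), 55 long. About 160 g. Origin on the axis where cup meets cone: rim at z +38, stem tip at z -77. Starts upright in one of the rack's holes, origin 96 above the table. Grasp the cup across the row.
- flask_small: The smallest of three filter flasks: milky plastic cone 66 mm wide at the foot, fixed in a dark base ring 78 wide; neck mouth 105 above the table, bore 26, 39 outside; side tube along +x below the neck, to 51 from the axis. Origin on the axis at the table, z up. It has a black collar: top 122 up, 33 wide, bore 25 at the top, 12 at its foot 32 lower. Seated funnel's origin: 128 up.
- flask_medium: The middle-sized of three filter flasks: milky plastic cone 86 mm wide at the foot, fixed in a dark base ring 98 wide; neck mouth 140 above the table, bore 34, 47 outside; side tube along +x below the neck, to 55 from the axis. Origin on the axis at the table, z up. Neck bare: the loose collar goes here, then the funnel; seated funnel's origin: 167 up.
- flask_large: The largest of three filter flasks: milky plastic cone 104 mm wide at the foot, fixed in a dark base ring 116 wide; neck mouth 165 above the table, bore 40, 53 outside; side tube along +x below the neck, to 58 from the axis. Origin on the axis at the table, z up. It has a black collar: top 188 up, 49 wide, bore 38 at the top, 22 at its foot 40 lower. Seated funnel's origin: 198 up.
- rack: Blue plastic funnel rack, fixed: a board 100 mm (x) by 310 mm (y), 10 mm thick, top 80 mm above the table, on two end panels. Three 27 mm holes in a row along its y axis at y = -100, 0 and +100 mm. Origin under its centre at the table.
- bottle: Bystander: brown screw-cap bottle, 60 mm across, 125 mm tall, standing loose. Origin under its centre. Leave it alone.
- jar: Bystander: small pale jar with a white lid, 40 mm across, 45 mm tall, standing loose among the flasks. Origin under its centre. Leave it alone.
Mind the look-alikes: they are no part of the job. Several things have the shape of the collar; the one meant has the colours described above.

How it is judged (in metres and radians):
At the end, for the whole second after the job is handed in: Collar in the medium flask's neck (axis within 6 mm, foot within 5 mm of its resting depth); each funnel in the collar of the flask of its own size (axis within 8 mm, height within 6 to 7 mm of resting fully); all upright within 9 degrees, released and at rest (horizontal distance between collar and flask_medium below 0.006 m and z of collar in the frame of flask_medium between 0.1172 and 0.1272 m and angle between each of collar, funnel_small, funnel_medium, funnel_large's own z axis and vertical below 0.16 rad and linear speed of each of collar, funnel_small, funnel_medium, funnel_large below 0.02 m/s and angular speed of each of collar, funnel_small, funnel_medium, funnel_large below 0.2 rad/s and horizontal distance between funnel_small and flask_small below 0.008 m and z of funnel_small in the frame of flask_small between 0.1224 and 0.1344 m and horizontal distance between funnel_medium and flask_medium below 0.008 m and z of funnel_medium in the frame of flask_medium between 0.1597 and 0.1737 m and horizontal distance between funnel_large and flask_large below 0.008 m and z of funnel_large in the frame of flask_large between 0.1923 and 0.2043 m); the robot touches nothing.
It fails at once if the collar is pressed or dropped into the neck hard enough to wedge (a push of some 25 N: over 100 N summed round the tapered contact) (contact force between collar and flask_medium above 100 N).
It fails at once if a funnel is pressed or dropped onto its collar hard enough to wedge or chip (a push of some 25 N: over 100 N summed round the tapered contact) (contact force between funnel_small and flask_small above 100 N or contact force between funnel_medium and collar above 100 N or contact force between funnel_large and flask_large above 100 N).
It fails at once if the bottle or the jar is shifted by more than 40 mm or knocked over (distance of any of bottle, jar from where it was at the start of the episode above 0.04 m or angle between any of bottle, jar's own z axis and vertical above 0.4 rad).
It also fails if it takes over 115 s, if anything falls off the work surface, if the arm or the gripper's body presses on something with over 40 N, if the wrist force passes 120 N, or if a joint passes its speed limit or range.

### The arm

A 7-joint arm with a two-finger parallel gripper is mounted at the origin on the work surface. World frame = base frame: x ahead of the robot, y to its left, z up, the work surface at z = 0. Lengths are in m, angles in degrees, forces in N, time in s.
With the tool pointing down it reaches from about 0.4 to 0.925 m from the base axis. Payload 4.1 kg.
Tool frame: the origin (TCP) lies at the very end of the fingers, on their centre line; the grasp point (between the pads) lies 19 mm behind it; z points along the fingers, y is the line along which they close (so a half turn about z gives the same grasp; the last joint's range is limited). The gripper opens to 85 mm and grips with 20 to 120 N. Pads are 22 mm wide; open, the fingers measure 114 mm over their backs; the gripper's body (76 mm by 85 mm) begins 54 mm behind the grasp point. The pads swing forward as they close: fully open they stand 13 mm farther back than shut.
Start: joints at [-69.5, 22.827, 2.584, 88.041, -1.071, 69.15, -2.905], TCP at [0.287, 0.583, 0.231] pointing down, gripper open.
Joint ranges: [-161.44, 161.44], [-28.35, 127.94], [-78.24, 83.42], [0, 140.83], [-78.03, 258.03], [13.02, 114.36], [-168.23, 168.23]. Speed limits (degrees/s): [147.25, 147.25, 180, 180, 180, 180, 180].

### API

Orientations are given as a 3x3 rotation matrix whose columns are the frame's x, y, z axes.
In Python, from plant import arm, hand, inverse_kinematics, optics gives the robot as it stands. The module is installed in compiled form; this text tells all that it offers. Calls block until the motion is done:
- arm.move_to(position, orientation): joint-space move of the TCP to a pose.
- arm.move_linear(position, orientation=None, v=0.15, f_stop=None): straight line of the TCP; orientation=None keeps the orientation; v is the mean speed in m/s. With f_stop (N) it stops when the force on the tool has changed by that much, and returns True; else False.
- arm.move_j(angles): joint-space move.
- hand.command_gripper(opening): opening from 0.0 (shut) to 1.0 (fully open); the grip force is fixed at half the most; returns when the fingers have stopped.
- arm.hold(seconds).
- inverse_kinematics(position, orientation): joint angles nearest the present ones, or None.
- arm.get_state(): the state.
- optics.camera(name): name is "side" or "top"; returns a dict with "image" (400x640x3 uint8, red, green, blue), "fx", "fy", "cx", "cy" (pixels), "position" and "attitude" of the camera in the world. Camera axes: x right, y up, looking along -z (the intrinsics and any distortion apply to the point x, -y, -z); pixel columns grow to the right and rows downward; lengths in m; the calibration is good to about 2 mm. A picture is of the moment at which its call begins. There is no depth.
A pose or a line that the arm cannot do raises arm.Unreachable and nothing moves.
- arm.job_done(): hands the job in; it is judged then, once.
The state is a dict: "t": time; "qpos": joint angles; "qd": joint speeds; "joint_efforts": joint torques, N m; "tcp_pos": TCP position; "orientation": TCP orientation; "contact_force": force on the tool from outside, world axes, zero at the start; "wrist_torque": the same for the moment, N m; "grip_width": opening from 0.0 (shut) to 1.0 (fully open); "gripper_force": force on a finger pad.
Only numpy, scipy, OpenCV 4.12 (cv2) and the standard library are available. Lean on these libraries where they do the work, as an engineer would, in place of code of your own. Each camera call takes 0.05 s, during which the arm holds its last target. There are 200 camera calls.

## Working session

There is one attempt and no reset: what is moved stays moved. The work goes in short steps, each a Python script; the robot and the scene stay as the last script left them, time stands still between calls to the robot, and variables do not carry over. Pictures are saved under pics/ and viewed, at most 14 in all, crops included, and the job is handed in when it is done.

```bash
mkdir -p pics
python3 - <<'E'
from plant import arm, hand, optics
import cv2
for n in("top","side"):
    c=optics.camera(n); cv2.imwrite(f"pics/{n}0.png",c["image"][:,:,::-1])
    print(n,{k:v for k,v in c.items() if k!="image"})
s=arm.get_state(); print(s["t"],s["tcp_pos"],s["orientation"],s["contact_force"])
E
```

```text
top {'fx': 388.44955714641475, 'fy': 388.44955714641475, 'cx': 327.28962332861454, 'cy': 199.58841931681013, 'position': array([ 0.34104428, -0.01411272,  1.00861006]), 'attitude': array([[ 0.02364465,  0.9799888 , -0.19764333],
       [-0.99963885,  0.02065062, -0.01719631],
       [-0.01277073,  0.19797855,  0.98012316]])}
side {'fx': 368.0428606023609, 'fy': 368.0428606023609, 'cx': 312.69586098511013, 'cy': 198.8098138238563, 'position': array([ 0.11867503, -0.61750008,  0.85440863]), 'attitude': array([[ 0.82288817,  0.41238866, -0.39088446],
       [-0.56811641,  0.60917642, -0.55330627],
       [ 0.00994036,  0.67737706,  0.73556883]])}
0.1 [0.28644223 0.58284899 0.23038703] [[-8.97502739e-01  4.41008412e-01 -6.43101684e-04]
 [ 4.41008858e-01  8.97501265e-01 -1.63277806e-03]
 [-1.42884285e-04 -1.74903632e-03 -9.99998460e-01]] [-0.24403113  0.1721629  -0.06761325]
```

View pics/top0.png

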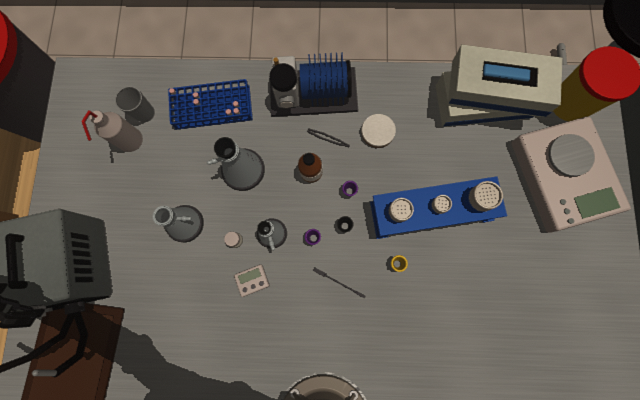

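View pics/side0.png

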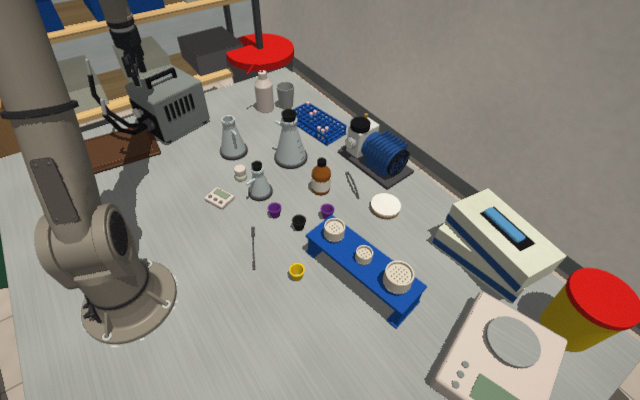

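The top view shows the loose black collar at about (344,225). The funnels are at (400,209) medium, (441,204) small and (487,195) large. The flask mouths are at (163,214) medium, (265,228) small and (225,148) large. The jar is at (232,239) and the bottle at (310,167). In the side view the black collar is at (299,223), and the purple and yellow ones are decoys.

Run:
```python
import cv2,numpy as np
t=cv2.imread("pics/top0.png");s=cv2.imread("pics/side0.png")
def crop(im,x,y,w,h,k):return cv2.resize(im[y:y+h,x:x+w],None,fx=k,fy=k,interpolation=cv2.INTER_CUBIC)
a=crop(t,145,130,160,120,5); cv2.imwrite("pics/ta.png",a)
b=np.vstack([crop(t,330,170,200,75,4),crop(s,285,210,200,75,4)])
cv2.imwrite("pics/tb.png",b)
cv2.imwrite("pics/sa.png",crop(s,210,100,120,100,6))
```

```text
(no output)
```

View pics/ta.png

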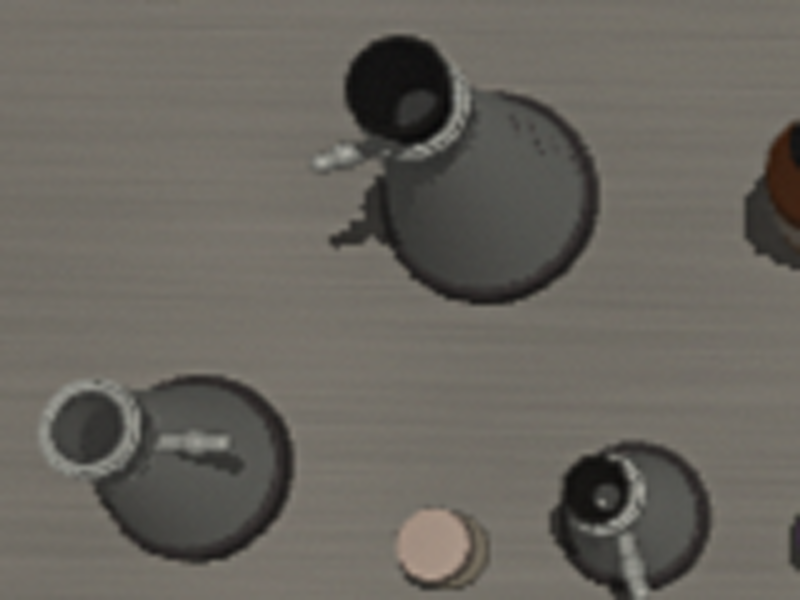

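View pics/tb.png

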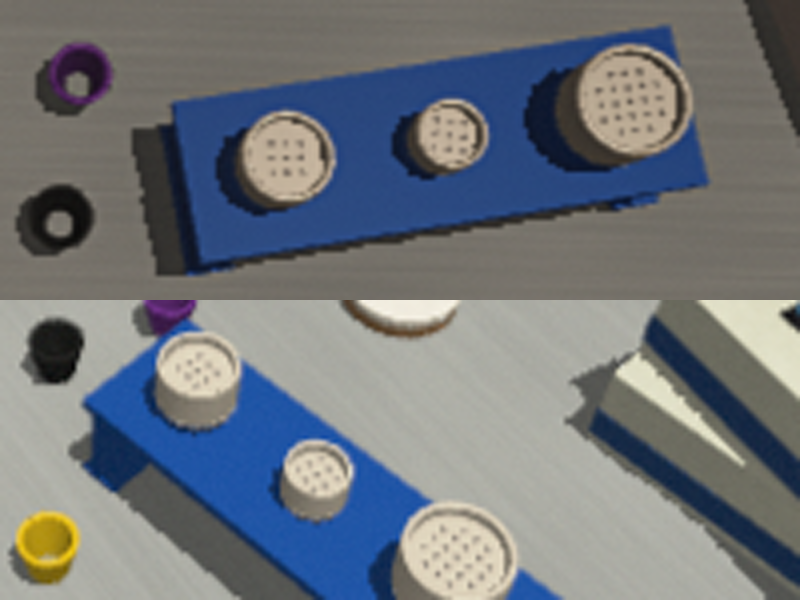

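View pics/sa.png

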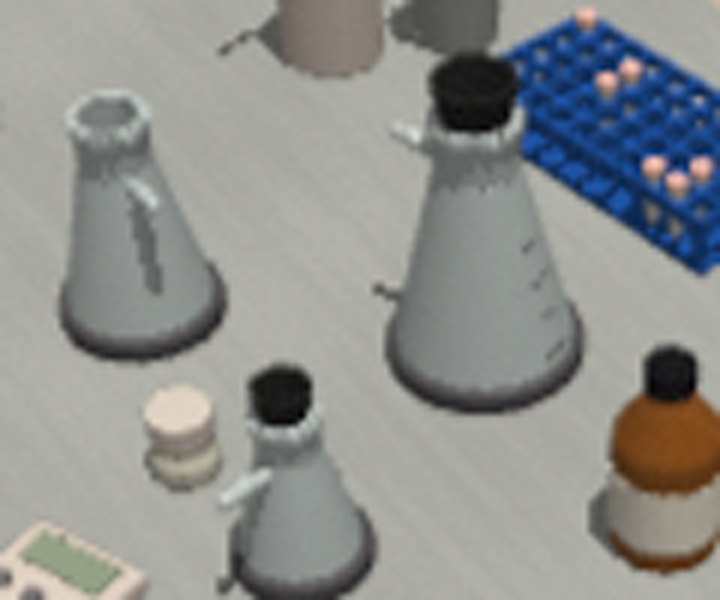

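The crops show the rims clearly. I'll cast rays from the rim-centre picks in both views to get positions and heights.

```bash
cat > h.py <<'E'
import numpy as np, cv2
from plant import arm, hand, inverse_kinematics, optics
def ray(c,u,v):
    d=c["attitude"]@np.array([(u-c["cx"])/c["fx"],-(v-c["cy"])/c["fy"],-1]); return c["position"],d/np.linalg.norm(d)
def plane(c,uv,z):
    p,d=ray(c,*uv); return p+d*(z-p[2])/d[2]
def tri(c1,a,c2,b):
    A=np.zeros((3,3));y=np.zeros(3);R=[ray(c1,*a),ray(c2,*b)]
    for p,d in R: P=np.eye(3)-np.outer(d,d);A+=P;y+=P@p
    x=np.linalg.solve(A,y); return x,sum(np.linalg.norm((np.eye(3)-np.outer(d,d))@(x-p)) for p,d in R)
def rot(yaw): # tool y (closing line) at angle yaw in world xy, tool down
    y=np.array([np.cos(yaw),np.sin(yaw),0]);z=np.array([0,0,-1.]);return np.column_stack([np.cross(y,z),y,z])
E
python3 - <<'E'
from h import *
T=optics.camera("top");S=optics.camera("side")
def px(p,k,x,y):return ((p[0]+.5)/k-.5+x,(p[1]+.5)/k-.5+y)
P={"flask_l":((399,90),(474,82),.188),"flask_s":((595,489),(281,385),.122),"flask_m":((90,428),(108,117),.140)}
Q={"collar":((60,217),(56,40),.036),"fun_m":((286.6,158),(199,64.5),.123),"fun_s":((453,135),(317,166),.112),"fun_l":((633,103),(458,245),.134)}
for D,o in((P,((5,145,130),(6,210,100))),(Q,((4,330,170),(4,285,210)))):
    for n,(a,b,z) in D.items():
        a=px(a,*o[0]);b=px(b,*o[1]);x,e=tri(T,a,S,b)
        print(n,x.round(4),round(e,4),"top",plane(T,a,z).round(4)[:2],"side",plane(S,b,z).round(4)[:2],np.round(a+b,1))
# auto: dark blobs in each view
for n,c in(("top",T),("side",S)):
    m=(c["image"].max(2)<38).astype(np.uint8)
    k,l,st,ce=cv2.connectedComponentsWithStats(m)
    print(n,[(*st[i],*ce[i].round(1)) for i in range(1,k) if 40<st[i][4]<700 and 130<st[i][0]<400])
    b=(c["image"][:,:,2]>1.8*c["image"][:,:,0])&(c["image"][:,:,2]>60)
E
```

```text
flask_l [0.6218 0.2337 0.1816] 0.0001 top [0.6196 0.2318] side [0.6171 0.2255] [224.4 147.6 288.6 113.2]
flask_s [0.452  0.1471 0.1178] 0.0 top [0.4515 0.1464] side [0.4501 0.1428] [263.6 227.4 256.4 163.8]
flask_m [0.4726 0.378  0.1337] 0.0009 top [0.4721 0.375 ] side [0.4691 0.3695] [162.6 215.2 227.6 119.1]
collar [ 0.4763 -0.0424  0.0306] 0.0001 top [ 0.4756 -0.0422] side [ 0.4739 -0.0461] [344.6 223.9 298.6 219.6]
fun_m [ 0.5023 -0.1711  0.1177] 0.0012 top [ 0.5008 -0.1699] side [ 0.5001 -0.1744] [401.3 209.1 334.4 225.8]
fun_s [ 0.519  -0.2699  0.1098] 0.0002 top [ 0.5185 -0.2692] side [ 0.518  -0.2709] [442.9 203.4 363.9 251.1]
fun_l [ 0.5362 -0.367   0.1339] 0.0026 top [ 0.535  -0.3662] side [ 0.5375 -0.3674] [487.9 195.4 399.1 270.9]
top [(np.int32(214), np.int32(138), np.int32(21), np.int32(21), np.int32(300), np.float64(224.1), np.float64(147.3)), (np.int32(303), np.int32(153), np.int32(11), np.int32(13), np.int32(109), np.float64(308.1), np.float64(158.8)), (np.int32(337), np.int32(217), np.int32(16), np.int32(16), np.int32(141), np.float64(344.4), np.float64(223.5)), (np
[... 310 characters left out ...]
167.3), np.float64(113.0)), (np.int32(283), np.int32(110), np.int32(13), np.int32(12), np.int32(133), np.float64(288.8), np.float64(115.3)), (np.int32(351), np.int32(117), np.int32(19), np.int32(16), np.int32(244), np.float64(359.9), np.float64(124.8)), (np.int32(387), np.int32(150), np.int32(23), np.int32(27), np.int32(156), np.float64(397.0), np.float64(160.9)), (np.int32(318), np.int32(159), np.int32(8), np.int32(8), np.int32(56), np.float64(321.4), np.float64(162.3)), (np.int32(252), np.int32(162), np.int32(10), np.int32(9), np.int32(66), np.float64(256.6), np.float64(165.8)), (np.int32(293), np.int32(216), np.int32(13), np.int32(15), np.int32(139), np.float64(298.8), np.float64(222.4))]
```

Run:
```python
from h import *
C=np.array([.4752,-.0430]);F=np.array([.4715,.373])
for y in(45,-45,135):
    for p in ([*C,.1],[*C,.02],[*F,.25],[*F,.14]):
        q=inverse_kinematics(p,rot(np.radians(y))); print(y,p,None if q is None else np.round(q,0))
rx=np.array([.985,.17])
hand.command_gripper(.75)
print(arm.get_state()["tcp_pos"])
arm.move_to([*C,.12],rot(np.radians(-45)))
arm.move_linear([*C,.02],v=.08,f_stop=6)
hand.command_gripper(0); s=arm.get_state();print(s["grip_width"],s["gripper_force"],s["contact_force"])
hand.command_gripper(.75)
arm.move_linear([*C,.06])
arm.move_linear([*C,.06],rot(np.radians(45)))
arm.move_linear([*C,.02],v=.08,f_stop=6)
hand.command_gripper(0); s=arm.get_state();print(s["grip_width"],s["gripper_force"],s["contact_force"],s["t"],s["tcp_pos"])
for n in("top","side"): cv2.imwrite(f"pics/{n}1.png",optics.camera(n)["image"][:,:,::-1])
a=cv2.imread("pics/top1.png")[140:290,270:470];b=cv2.imread("pics/side1.png")[130:280,200:400]
cv2.imwrite("pics/c1.png",cv2.resize(np.hstack([a,b]),None,fx=2,fy=2,interpolation=2))
```

```text
45 [np.float64(0.4752), np.float64(-0.043), 0.1] [-31.  17.  37. 120. -14.  47.  59.]
45 [np.float64(0.4752), np.float64(-0.043), 0.02] [-26.  25.  31. 123. -21.  37.  65.]
45 [np.float64(0.4715), np.float64(0.373), 0.25] [-52.  17.  12.  94.  -4.  69.   6.]
45 [np.float64(0.4715), np.float64(0.373), 0.14] [-51.  23.  11. 101.  -5.  57.   7.]
-45 [np.float64(0.4752), np.float64(-0.043), 0.1] [-38.  19.  45. 120. -18.  48. -27.]
-45 [np.float64(0.4752), np.float64(-0.043), 0.02] [-31.  27.  38. 123. -27.  39. -20.]
-45 [np.float64(0.4715), np.float64(0.373), 0.25] [-64.  19.  27.  94.  -9.  69. -79.]
-45 [np.float64(0.4715), np.float64(0.373), 0.14] [-63.  25.  27. 101. -13.  57. -76.]
135 [np.float64(0.4752), np.float64(-0.043), 0.1] [-21.  15.  24. 120.  -9.  47. 143.]
135 [np.float64(0.4752), np.float64(-0.043), 0.02] [-14.  23.  16. 122. -11.  36. 145.]
135 [np.float64(0.4715), np.float64(0.373), 0.25] [-40.  17.  -3.  94.   1.  69.  92.]
135 [np.float64(0.4715), np.float64(0.373), 0.14] [-39.  23.  -4. 101.   2.  57.  91.]
[0.28671493 0.58338971 0.2313632 ]
0.42130481747749005 59.061113765928894 [-9.20227043e-01 -4.60548102e-03  7.53187846e+00]
0.41914332029286544 59.19581013265997 [-0.2912774   0.15541101  6.15790376] 8.2583 [ 0.47601766 -0.04299868  0.02085482]
```

View pics/c1.png

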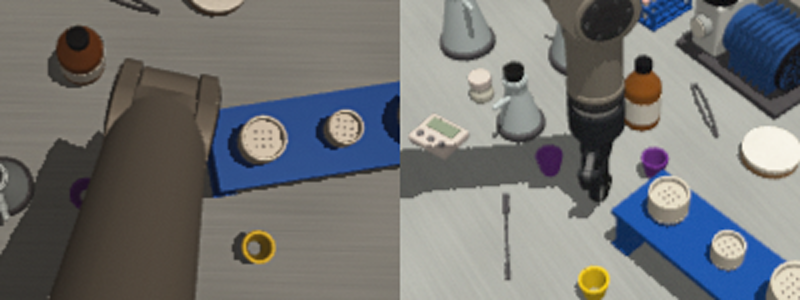

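The arm hides the collar here. The grip stopped at about 36 mm width, so it is holding something. I'll lift it over the medium flask and look.

Run:
```python
from h import *
C=np.array([.4752,-.0430]);F=np.array([.4715,.373])
arm.move_linear([*C,.24],v=.15)
s=arm.get_state();print(s["grip_width"],s["gripper_force"],s["contact_force"])
arm.move_linear([.5,.18,.27],v=.25)
arm.move_linear([*F,.22],v=.25)
s=arm.get_state();print(s["grip_width"],s["contact_force"],s["t"],s["tcp_pos"])
for n in("top","side"): cv2.imwrite(f"pics/{n}2.png",optics.camera(n)["image"][:,:,::-1])
a=cv2.imread("pics/top2.png")[150:270,100:240];b=cv2.imread("pics/side2.png")[60:180,170:310]
cv2.imwrite("pics/c2.png",cv2.resize(np.hstack([a,b]),None,fx=2.8,fy=2.8,interpolation=2))
```

```text
0.4185306685878547 59.83708447543904 [ 0.52780227 -0.01768313 -0.76002518]
0.41882011557138676 [ 0.35544721 -0.40510063  0.09288731] 11.9917 [0.4727633  0.37067312 0.2203991 ]
```

View pics/c2.png

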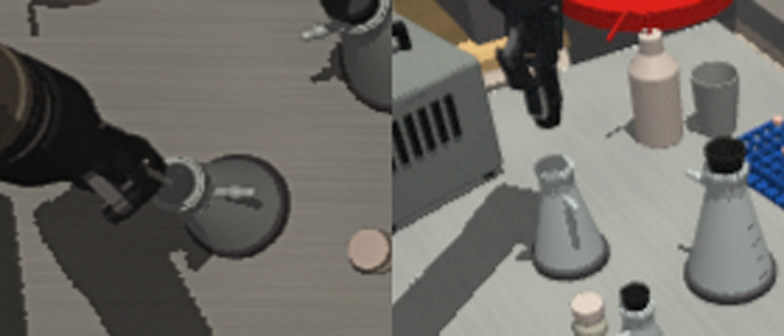

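The gripper hangs over the medium flask, but the collar is black on black. I'll brighten the close crop.

Run:
```python
import cv2,numpy as np
a=cv2.imread("pics/top2.png")[190:240,125:185];b=cv2.imread("pics/side2.png")[60:140,190:250]
g=lambda i,k:cv2.resize((255*np.clip(i/110.,0,1)**.5).astype(np.uint8),None,fx=k,fy=k,interpolation=cv2.INTER_CUBIC)
A=g(a,6);B=g(b,6);A=np.vstack([A,np.zeros((B.shape[0]-A.shape[0],A.shape[1],3),np.uint8)])
cv2.imwrite("pics/c3.png",np.hstack([A,B]))
from plant import arm
arm.hold(.3);print(arm.get_state()["tcp_pos"])
```

```text
[0.47174784 0.3725466  0.22025937]
```

View pics/c3.png

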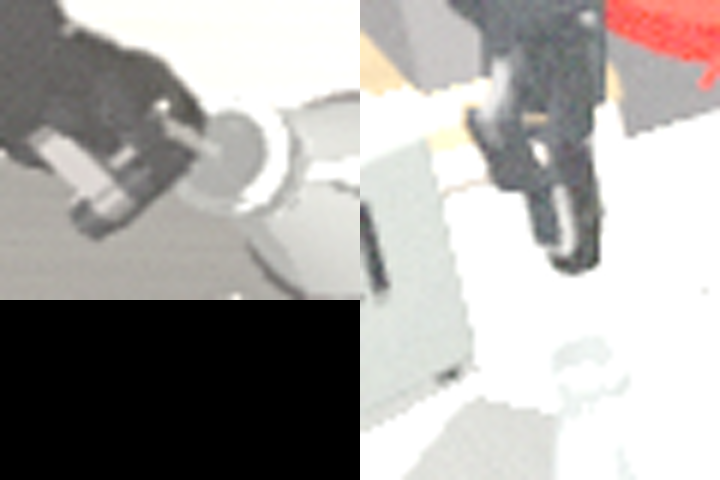

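Run:
```python
from h import *
F=np.array([.4715,.373])
arm.move_linear([*F,.22],rot(np.radians(-45)),v=.2); arm.hold(.3)
s=arm.get_state();print(s["tcp_pos"],s["t"],s["grip_width"])
g=lambda i,k:cv2.resize((255*np.clip(i/130.,0,1)**.5).astype(np.uint8),None,fx=k,fy=k,interpolation=cv2.INTER_CUBIC)
S=optics.camera("side")["image"][:,:,::-1];T=optics.camera("top")["image"][:,:,::-1]
cv2.imwrite("pics/c4.png",np.hstack([g(S[70:140,190:260],6),g(T[185:255,300:370],5.0) if 0 else g(S[190:260,265:335],5)[:420,:] if 0 else g(S[190:260,265:320],6)]))
```

```text
[0.47152401 0.37298    0.22000419] 14.4083 0.42164078328852067
```

View pics/c4.png

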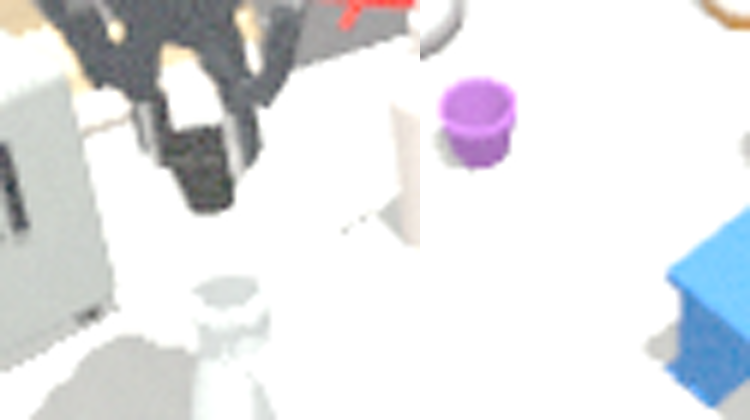

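The brightened crop shows the collar held straight. Its foot is at about (207,193) and the flask mouth at about (229,300), with nothing left on the table where it stood. I'll check their relative alignment in this one camera, then lower.

Run:
```python
from h import *
S=optics.camera("side")
f=lambda u,v:((u+.5)/6-.5+190,(v+.5)/6-.5+70)
print(plane(S,f(207,193),.199),plane(S,f(229,300),.140))
g=cv2.resize(S["image"][70:140,190:260],None,fx=6,fy=6,interpolation=cv2.INTER_CUBIC)
F=np.array([.4715,.373])
hit=arm.move_linear([*F,.170],v=.05,f_stop=3)
s=arm.get_state();print(hit,s["tcp_pos"],s["contact_force"],s["wrist_torque"])
S=optics.camera("side")["image"][70:140,190:260,::-1]
g=lambda i,k,m:cv2.resize((255*np.clip(i/m,0,1)**.5).astype(np.uint8),None,fx=k,fy=k,interpolation=cv2.INTER_CUBIC)
cv2.imwrite("pics/c5.png",np.hstack([g(S,5.5,130.),g(S,5.5,255.)]))
```

```text
[0.47198558 0.37938545 0.199     ] [0.46828562 0.3666192  0.14      ]
False [0.47179875 0.37320221 0.17040051] [ 0.71088456  0.76934715 -0.91788226] [ 0.00851319  0.02707769 -0.04611992]
```

View pics/c5.png

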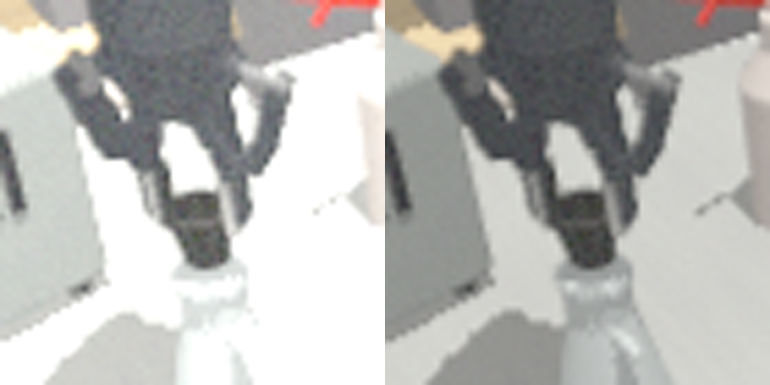

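The collar's foot is just above the mouth, about 1 px (2 mm) left of its centre. I'll nudge it and lower with a force stop.

Run:
```python
from h import *
F=np.array([.4727,.372])
arm.move_linear([*F,.170],v=.05)
hit=arm.move_linear([*F,.141],v=.025,f_stop=4)
s=arm.get_state();print(hit,s["tcp_pos"],s["contact_force"],s["wrist_torque"],s["t"])
S=optics.camera("side")["image"][70:140,190:260,::-1]
g=lambda i,k,m:cv2.resize((255*np.clip(i/m,0,1)**.5).astype(np.uint8),None,fx=k,fy=k,interpolation=cv2.INTER_CUBIC)
cv2.imwrite("pics/c6.png",np.hstack([g(S,5.5,130.),g(S,5.5,255.)]))
```

```text
True [0.47179162 0.37379288 0.15094597] [ 0.1820338   1.75163296 -0.56227738] [ 0.27723444 -0.07328027  0.04032243] 16.7667
```

Run:
```python
from h import *
def p(h=None):
    s=arm.get_state();print(h,s["tcp_pos"].round(4),s["contact_force"].round(2),s["wrist_torque"].round(2),round(s["t"],2))
arm.hold(.2);p()
arm.move_linear([.472,.3755,.1512],v=.02);arm.hold(.2);p()
p(arm.move_linear([.472,.3755,.141],v=.02,f_stop=4)); arm.hold(.2);p()
```

```text
None [0.4718 0.3737 0.1513] [-0.97  1.59 -0.35] [ 0.25 -0.01  0.  ] 17.02
None [0.4721 0.3753 0.1512] [-0.34  0.66  0.21] [-0.03 -0.05 -0.02] 17.47
True [0.4716 0.376  0.1416] [ 0.79 -0.02  3.05] [ 0.08 -0.06 -0.09] 17.95
None [0.4716 0.376  0.1416] [0.74 0.36 3.11] [ 0.08 -0.15  0.04] 18.15
```

```bash
cat >> h.py <<'E'
def p(h=None):
    s=arm.get_state();print(h,s["tcp_pos"].round(4),s["contact_force"].round(2),s["wrist_torque"].round(2),round(s["grip_width"],3),round(s["t"],2))
E
python3 - <<'E'
from h import *
hand.command_gripper(.7);p()
arm.move_linear([.4716,.376,.26],v=.2)
R=rot(np.radians(9.9))
P=np.array([.5187,-.2692])
hand.command_gripper(.85)
arm.move_linear([.5,.1,.30],R,v=.4)
arm.move_linear([*P,.16],v=.3)
S=optics.camera("side")["image"][:,:,::-1]
hit=arm.move_linear([*P,.085],v=.06,f_stop=5);p(hit)
hand.command_gripper(0);p()
T=optics.camera("top")["image"][:,:,::-1]
k=lambda i,f:cv2.resize(i,None,fx=f,fy=f,interpolation=2)
cv2.imwrite("pics/c7.png",np.hstack([k(S[80:160,190:280],4.4),k(T[150:230,400:490],4.4)]))
E
```

```text
None [0.4707 0.3754 0.1407] [-0.17  0.23 -0.29] [0.04 0.   0.02] 0.697 18.51
False [ 0.519  -0.2694  0.0854] [-0.69 -0.81 -0.17] [-0.05 -0.    0.03] 0.849 23.77
None [ 0.5191 -0.2693  0.0854] [-0.29  1.25  2.16] [ 0.07 -0.01  0.04] 0.468 24.16
```

View pics/c7.png

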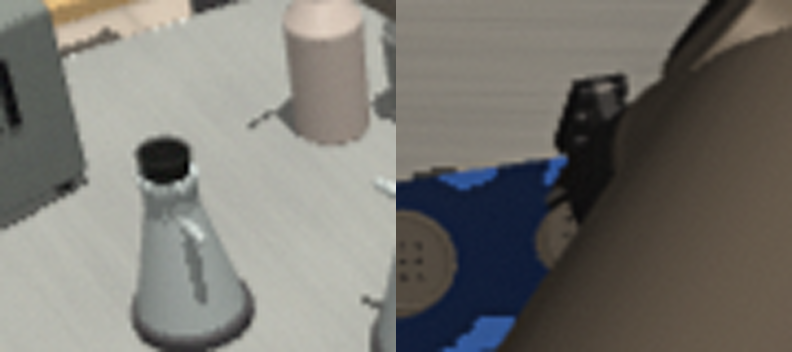

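The collar sits straight in the medium neck, at crop (163,160), and the small funnel is gripped. I'll place it on the small flask.

```bash
cat >> h.py <<'E'
def lower(x,y,z0,z1):
    arm.move_linear([x,y,z0],v=.1);arm.hold(.15);p()
    for i in range(4):
        h=arm.move_linear([x,y,z1],v=.03,f_stop=3.5);p(h)
        s=arm.get_state()
        if not h or s["tcp_pos"][2]<z1+.005: return True
        d=s["contact_force"][:2]; n=np.linalg.norm(d)
        if n<.7: return False
        x,y=np.array([x,y])+d/n*.0015; arm.move_linear([x,y,s["tcp_pos"][2]+.001],v=.02); arm.hold(.15)
    return False
E
python3 - <<'E'
from h import *
arm.move_linear([.5187,-.2692,.29],v=.15);p()
arm.move_linear([.4515,.1464,.29],v=.3)
print(lower(.4515,.1464,.20,.125));arm.hold(.2);p()
E
```

```text
None [ 0.5182 -0.2688  0.289 ] [ 0.36 -0.22 -1.04] [-0.01 -0.02 -0.02] 0.471 25.73
None [0.452  0.1466 0.2007] [ 0.12 -0.31 -0.79] [0.03 0.01 0.06] 0.473 28.48
True [0.4511 0.1465 0.1281] [ 0.09 -0.01  3.68] [ 0.05  0.15 -0.04] 0.472 30.62
True
None [0.4509 0.1464 0.1279] [-0.52  1.19  5.12] [0.07 0.15 0.02] 0.468 30.82
```

Run:
```python
from h import *
hand.command_gripper(.75);p()
arm.move_linear([.451,.1464,.27],v=.2)
hand.command_gripper(.95)
T=optics.camera("top")["image"][:,:,::-1]
P=[.5013,-.1700]
arm.move_linear([*P,.27],v=.3);arm.move_linear([*P,.18],v=.2)
S=optics.camera("side")["image"][:,:,::-1]
p(arm.move_linear([*P,.088],v=.06,f_stop=5))
hand.command_gripper(0);p()
arm.move_linear([*P,.33],v=.15);p()
arm.move_linear([.4716,.3758,.33],v=.3)
ok=lower(.4716,.3758,.245,.161);print(ok);arm.hold(.2);p()
k=lambda i,f:cv2.resize(i,None,fx=f,fy=f,interpolation=2)
S2=optics.camera("side")["image"][:,:,::-1]
cv2.imwrite("pics/c8.png",np.hstack([k(S[130:210,220:310],4.4),k(S2[70:150,190:280],4.4)]))
```

```text
None [0.4503 0.1458 0.1271] [ 0.43  0.82 -0.79] [ 0.04 -0.    0.  ] 0.75 31.18
False [ 0.5016 -0.1701  0.0884] [ 0.86 -0.19 -0.27] [-0.02 -0.01  0.02] 0.953 35.96
None [ 0.5015 -0.17    0.0884] [-0.58  1.1   3.32] [ 0.06  0.11 -0.04] 0.616 36.33
None [ 0.5008 -0.1698  0.3291] [-0.54 -1.   -1.14] [-0.02  0.02 -0.  ] 0.618 38.09
None [0.472  0.3761 0.2459] [ 0.39  0.42 -0.52] [ 0.05 -0.02 -0.05] 0.615 41.22
True [0.4718 0.3762 0.1625] [-0.92 -0.16  2.81] [ 0.06 -0.06 -0.03] 0.62 43.78
True
None [0.4718 0.3762 0.1623] [ 0.92 -0.12  4.81] [ 0.14 -0.13  0.02] 0.617 43.98
```

View pics/c8.png

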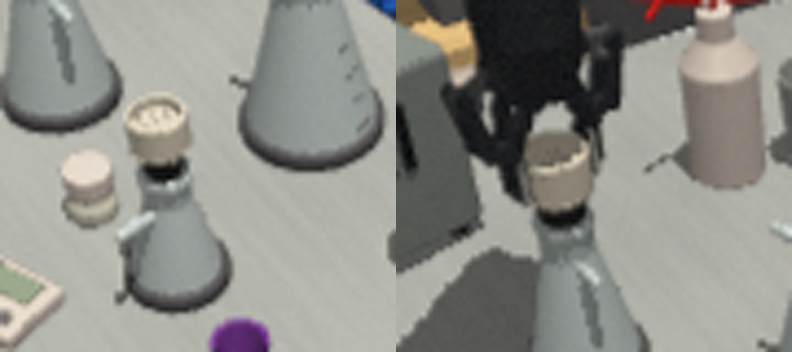

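The small funnel is upright on the small flask, and the medium one is resting in its collar. Next is the large one.

Run:
```python
from h import *
hand.command_gripper(.85);p()
arm.move_linear([.4716,.376,.32],v=.2)
hand.command_gripper(1)
P=[.5359,-.3668]
arm.move_linear([.5,-.05,.32],v=.4);arm.move_linear([*P,.20],v=.3)
p(arm.move_linear([*P,.093],v=.06,f_stop=5))
hand.command_gripper(0);p()
arm.move_linear([*P,.36],v=.15);p()
arm.move_linear([.6196,.2318,.36],v=.3)
ok=lower(.6196,.2318,.29,.191);print(ok);arm.hold(.2);p()
k=lambda i,f:cv2.resize(i,None,fx=f,fy=f,interpolation=2)
S2=optics.camera("side")["image"][:,:,::-1]
cv2.imwrite("pics/c9.png",k(S2[60:190,190:350],4.))
```

```text
None [0.4703 0.375  0.1605] [ 0.87 -0.46  0.1 ] [ 0.02  0.07 -0.05] 0.845 44.37
False [ 0.5361 -0.3669  0.0934] [-0.72  0.16  0.36] [-0.02 -0.04 -0.01] 0.995 50.03
None [ 0.5366 -0.367   0.0936] [ 0.85 -0.86  2.91] [ 0.05 -0.1  -0.  ] 0.759 50.35
None [ 0.5356 -0.3665  0.359 ] [-0.25 -0.67 -0.6 ] [ 0.03 -0.03 -0.02] 0.758 52.28
None [0.6201 0.2318 0.291 ] [ 0.04 -0.07  0.11] [-0.09  0.    0.02] 0.758 55.45
True [0.62   0.2327 0.1974] [ 2.56  2.05 -0.01] [ 0.45 -0.49  0.02] 0.759 58.14
True [0.6206 0.2341 0.196 ] [0.38 2.37 0.28] [ 0.42 -0.11 -0.03] 0.755 58.8
True [0.6209 0.2345 0.1957] [-1.82  0.21  4.9 ] [-0.    0.27  0.03] 0.757 59.41
True
None [0.6208 0.2345 0.1957] [-1.6   0.39  6.24] [0.07 0.36 0.05] 0.758 59.61
```

View pics/c9.png

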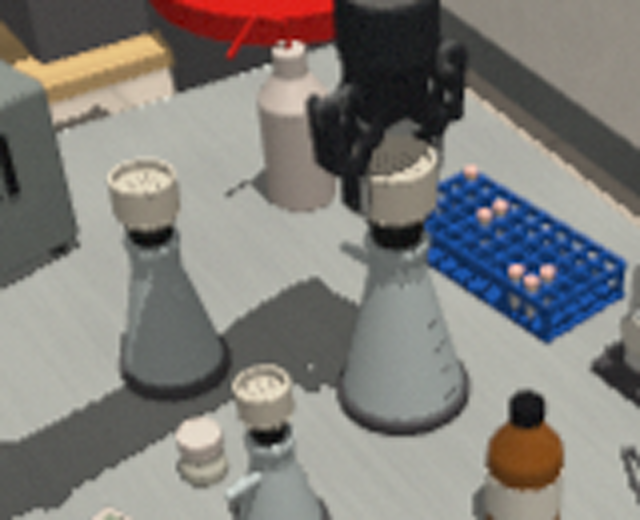

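All three sit on their own flasks, and the large one has self-centred. I'll release it, retreat and check.

Run:
```python
from h import *
hand.command_gripper(1);p()
arm.move_linear([.6208,.2345,.38],v=.15)
arm.move_linear([.5,-.1,.35],v=.3);arm.hold(.5);p()
k=lambda i,f:cv2.resize(i,None,fx=f,fy=f,interpolation=2)
S=optics.camera("side");T=optics.camera("top")
cv2.imwrite("pics/c10.png",np.hstack([k(S["image"][85:210,200:340,::-1],2.8),k(T["image"][120:245,145:285,::-1],2.8)]))
```

```text
None [0.6202 0.2341 0.1939] [ 0.45  0.81 -0.78] [ 0.01 -0.02  0.04] 0.997 60.0
None [ 0.5001 -0.0999  0.35  ] [-0.62  0.    0.24] [0.02 0.01 0.01] 1.002 63.23
```

View pics/c10.png

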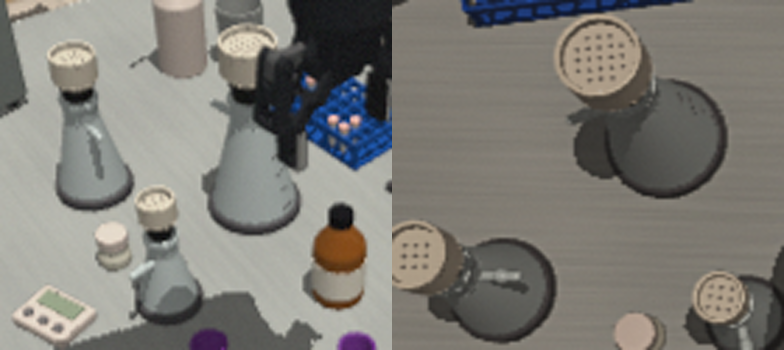

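The check picture shows all three funnels upright and released. The jar, at crop (113,243), and the bottle, at (340,255), have not moved.

```bash
python3 -c "
from plant import arm
print(arm.job_done())"
```

```text
the job is handed in; nothing more can be done
None
```

I seated the collar in the medium flask and lowered each funnel into the flask of its own size; in the last pictures all stand upright, with the bottle and jar where they were, and I handed the job in at about 63 s (it returned no verdict).

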